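# Screw the square lid back on the tea canister

### The job

The square white canister on the hotel-room tea counter stands open and its square wooden screw lid lies on its side beside it. Set the lid upright over the canister's neck, turn it back (anticlockwise seen from above) until it drops into its thread, then screw it forward (clockwise) until it is fully home against its stop, its sides in line with the canister's sides, and let go. Leave the cups, glasses and the other jar where they stand, and keep them upright.

Things in the scene. Friction and masses are not known exactly. Their poses are not given: they have to be found in the camera images.
- lid: Wooden screw lid, a hollow square cap 60 x 60 mm across, 62 mm tall, about 0.12 kg, walls 3 mm. Origin: on its axis in the plane of its open mouth. Its x axis runs along its axis from mouth to closed top; y and z are square to its flat sides, 30 mm from the axis. It starts lying on a side: x level, pointing roughly (within 0.6 rad) away from the robot (+x of the world), z up, axis 30 mm above the counter.
- lid_top (a point): Centre of the lid's closed flat top face, 62 mm from the mouth along the lid's x axis; the top is 9 mm thick. A low brass button, 30 mm across, stands 8 mm proud of it. Same axes as the lid.
- lid_lug (a point): Centre of one of the four steel lugs inside the lid's mouth, one in the middle of each side, all alike. Each reaches inwards to 19.5 mm from the lid's axis, is 8 mm wide and lies 4 to 9 mm above the plane of the mouth. Same axes as the lid.
- canister: Square white canister, 90 x 90 mm, fast in a 120 x 120 x 8 mm wooden holder that cannot move or turn. Origin: on its axis, on the counter; z up, x and y square to its sides. Below, 'angle' is the lid's turn relative to the canister, anticlockwise seen from above, 0 when their sides are in line, repeating every 90 degrees.
- neck (a point): Point on the canister's axis at the height of its flat shoulder, 85 mm above the counter. The lid's mouth rests on the shoulder when home. From it rises a round neck 36 mm across and 29 mm tall, its top 6 mm tapering to 28 mm across.
- thread_tab (a point): Middle of the top face of one of the four thread tabs round the neck, all alike, 5 mm thick, reaching out to 26 mm from the axis and sloping up anticlockwise. A lid set on top rests with its lugs on the tabs, its mouth about 11 to 14 mm above the shoulder, and climbs when turned anticlockwise. Directly under each tab there is room for a lug of a dropped lid.
- thread_gap (a point): Middle of one of the four gaps between the tabs, level with them. Turned anticlockwise to an angle between about 44 and 57 degrees, the lid's lugs are over the gaps and the lid drops until its mouth rests on the shoulder. It must be free to sink, or be lowered.
- thread_stop (a point): Top of one of the four upright stop posts, at the clockwise end of each tab, rising from the shoulder to 19.5 mm above it. A lid on the tabs, or one dropped and screwed clockwise under them, stops there at an angle of about -2 degrees; for the dropped lid this is fully home. A lug set on top of a post holds the lid's mouth about 15.5 mm up.
- mug: Bystander: white mug, 85 mm tall; origin at the centre of its underside, z up.
- cup: Bystander: white handleless cup, 80 mm tall; origin at the centre of its underside, z up.
- tumbler: Bystander: clear glass tumbler, 66 mm wide and 100 mm tall; origin at the centre of its underside, z up.
- tumbler2: Bystander: second clear glass tumbler, 66 mm wide and 100 mm tall; origin at the centre of its underside, z up.
- round_jar: Bystander: closed round white jar, 84 mm wide and 120 mm tall; origin at the centre of its underside, z up.
Things that resemble listed ones, but are neither listed nor needed, are in the scene too. Leave any blue, orange or pink look-alike of the canister alone.

How it is judged:
By the outcome, as a careful person would: the job done as asked, in the order asked, and still so for the second after the job is handed in, with the robot touching nothing.
It also fails if it takes over 58 s, if anything falls off the work surface, if the arm or the gripper's body presses on something with over 40 N, if the wrist force passes 120 N, or if a joint passes its speed limit or range.

### The arm

A 6-joint arm with a two-finger parallel gripper is mounted at the origin on the work surface. World frame = base frame: x ahead of the robot, y to its left, z up, the work surface at z = 0. Lengths are in mm, angles in rad, forces in N, time in s.
With the tool pointing down it reaches from about 350 to 775 mm from the base axis. Payload 7.3 kg.
Tool frame: the origin (TCP) lies between the finger pads; the fingertips stand 8 mm ahead of it and the grasp point (between the pads) lies 11 mm behind it; y points along the fingers, z is the direction in which the jaws open and shut, and the axes are right-handed (so a half turn about y gives the same grasp; the last joint's range is limited). The gripper opens to 92 mm and grips with 3 to 60 N. Pads are 19 mm wide; open, the fingers measure 130 mm over their backs; the gripper's body (75 mm by 190 mm) begins 47 mm behind the grasp point.
Start: joints at [1.107, 0.342, 1.524, -0, 1.275, -0.146], TCP at [164.036, 498.735, 234.741] pointing down, gripper open.
Joint ranges: [-2.53, 2.53], [-0.77, 2.02], [0.04, 2.7], [-1, 4.14], [0.28, 2.66], [-3.11, 3.11]. Speed limits (rad/s): [2.57, 2.57, 3.14, 3.14, 3.14, 3.14].

### API

Orientations are given as [roll, pitch, yaw] about the fixed x, y, z axes, in that order (R = Rz(yaw) Ry(pitch) Rx(roll)).
In Python, from plant import bot, vision, job gives the robot as it stands. The module is installed in compiled form; this text tells all that it offers.
- The arm moves only by the tool arm_command, never from a script. Its argument "deltas" is a list of rows, each a list of 4 numbers: the shift along the tool's x, y, z in m, then the turn about the tool's y in degrees. In form: [[x, y, z, twist], ...]. A call has 1 to 5 rows; each row shifts and turns the commanded pose from where the row before left it, along the tool's axes as they then stand; what a row does not reach is not made up. A row lasts 1/10 s, in which the tool goes at most 50 mm and 8.59 degrees, less where a joint would pass 70% of its speed; a pose out of reach is approached as far as the arm can. A call is refused whole if a number of a shift passes 0.05 or a number of a turn 8.59, either way. A call with a gripper value outside its range is refused whole. "claw" is the closure in counts, from 0 (fully open) to 255 (shut), set as the call begins (left out, the last holds). The fingers move at their own pace and stop on an object; the grip force is fixed at half the most. Time passes only in rows, so rows that do not move let the fingers close. It gives the time, the measured TCP pose, the force and the opening at its end, in the units of the state.
- bot.get_obs(): the state, without advancing time (a new reading comes with each control period).
- vision.capture(name): name is "scene" or "top" or "wrist"; returns a dict with "img" (420x560x3 uint8, red, green, blue), "camera_matrix" (3x3 intrinsics, pixels), "world_to_cam" (4x4, takes a point from world to camera coordinates); the wrist camera has in their place "mount" (4x4, takes a point from camera to tool coordinates, whose origin is the TCP and whose axes are the tool frame's). Camera axes: x right, y down, z forward; pixel columns grow to the right and rows downward; lengths in mm; the calibration is good to about 2 mm. The wrist camera is an equidistant fisheye: a pixel r from the principal point sees the ray r / f radians off the axis. A picture is of the moment at which its call begins: read the wrist's pose just before it. There is no depth.
- job.close_job(): hands the job in, once; it reports no verdict.
Trained networks look in a picture, given as the dict that the camera call returned (one of the last four; its "shot" number tells which), for a name from the list of things; names that differ only in an ending like _2 or _b are one class to them, and where a whole thing is asked for, a point or a joint stands for the part that bears it (a point fixed in the world has none). Each returns a list of dicts, best first, with "confidence" (0 to 1); they miss things now and then, are a little off and sometimes report something else, mostly with a low value. They report only what shows in the picture. A call takes as long as a camera call. They do not tell look-alikes from the thing itself.
- vision.find_in(picture, name): "xyz" ([x, y, z] in mm, in the coordinates of the camera as it stood for that picture, good to about 4 mm: the middle of the surface that is visible of it).
- vision.regions_of(picture, name): "mask" (420x560 bool, what is visible of it).
The state is a dict: "time": time; "joint_positions": joint angles; "dq": joint speeds; "tau": joint torques, N m; "tool_pos": TCP position; "tcp_rot": TCP orientation; "contact_force": force on the tool from outside, world axes, zero at the start; "moment": the same for the moment, N m; "grip_width": finger opening in mm.
Only numpy, scipy, OpenCV 4.12 (cv2) and the standard library are available. Lean on these libraries where they do the work, as an engineer would, in place of code of your own. Each camera call takes 0.05 s, during which the arm holds its last target. There are 200 camera calls.

## Working session

There is one attempt and no reset: what is moved stays moved. The work goes in short steps, Python scripts to look and compute and a tool call to move; the robot and the scene stay as the last step left them, time stands still between calls to the robot, and variables do not carry over. Pictures are saved under pics/ and viewed, about 8 in all and at most 12, crops included, and the job is handed in when it is done.

Besides the shell and the picture viewer there is one more tool, called after ">>>" as name(argument=value, ...), one argument or row to a line, values as JSON. arm_command: Moves the arm, as the interface text tells. Its arguments: {"type":"object","properties":{"deltas":{"type":"array","items":{"type":"array","items":{"type":"number"}}},"claw":{"type":"number"}},"required":["deltas"]}

```bash
mkdir -p pics; cat > h.py <<'E'
import numpy as np, cv2
from scipy.spatial.transform import Rotation as R
from plant import bot, vision, job
def w(pic,p):
    M=np.linalg.inv(pic["world_to_cam"]); return M[:3,:3]@np.array(p)+M[:3,3]
def save(pic,n): cv2.imwrite("pics/"+n,pic["img"][:,:,::-1])
E
python3 - <<'E'
from h import *
o=bot.get_obs(); print({k:np.round(v,3) for k,v in o.items()})
ims=[]
for c in ("scene","top"):
    p=vision.capture(c); ims.append(p["img"]); save(p,c+"0.png")
    print(c, np.round(p["camera_matrix"],1).tolist(), np.round(np.linalg.inv(p["world_to_cam"]),3).tolist())
    for n in ("lid","canister","neck","thread_stop","mug","cup","tumbler","round_jar"):
        print(n,[(np.round(w(p,d["xyz"])).tolist(),round(d["confidence"],2)) for d in vision.find_in(p,n)[:5]])
cv2.imwrite("pics/top0.png",ims[1][:,:,::-1]); 
E
```

```text
{'time': np.float64(0.0), 'joint_positions': array([ 1.107,  0.343,  1.525, -0.   ,  1.275, -0.146]), 'dq': array([-0.   , -0.001,  0.002,  0.   ,  0.001,  0.001]), 'tau': array([-1.0000e-03, -4.3124e+01, -2.4421e+01,  7.2000e-02,  5.6000e-02,
       -0.0000e+00]), 'tool_pos': array([163.838, 498.364, 234.05 ]), 'tcp_rot': array([-1.572,  0.   , -0.318]), 'contact_force': array([ 0.421, -0.296,  0.266]), 'moment': array([0.029, 0.01 , 0.003]), 'grip_width': np.float64(91.677)}
scene [[458.6, 0.0, 275.8], [0.0, 458.6, 211.9], [0.0, 0.0, 1.0]] [[0.562, 0.658, -0.5, 1130.541], [0.827, -0.44, 0.351, -384.019], [0.011, -0.611, -0.792, 949.816], [0.0, 0.0, 0.0, 1.0]]
lid [([517.0, -190.0, 62.0], 0.78)]
canister [([510.0, 401.0, 63.0], 0.97), ([569.0, 196.0, 70.0], 0.94), ([368.0, -161.0, 70.0], 0.89), ([364.0, 176.0, 59.0], 0.67)]
neck [([369.0, 166.0, 62.0], 0.89), ([519.0, 401.0, 63.0], 0.86), ([371.0, -163.0, 67.0], 0.57)]
thread_stop [([373.0, -159.0, 63.0], 0.87), ([565.0, 193.0, 65.0], 0.71), ([517.0, 396.0, 67.0], 0.59), ([371.0, 172.0, 63.0], 0.56)]
mug [([772.0, -137.0, 44.0], 0.7
[... 446 characters left out ...]
401.0, 84.0], 0.96), ([532.0, 204.0, 82.0], 0.86), ([344.0, -140.0, 84.0], 0.85), ([344.0, 173.0, 83.0], 0.57)]
neck [([344.0, -140.0, 84.0], 0.97), ([530.0, 200.0, 83.0], 0.92), ([492.0, 405.0, 85.0], 0.75), ([345.0, 178.0, 82.0], 0.66)]
thread_stop [([531.0, 203.0, 88.0], 0.95), ([345.0, -142.0, 85.0], 0.77), ([495.0, 405.0, 82.0], 0.63), ([348.0, 178.0, 87.0], 0.57), ([673.0, 9.0, 56.0], 0.45)]
mug [([784.0, -135.0, 41.0], 0.8), ([415.0, 20.0, 36.0], 0.73), ([651.0, -398.0, 115.0], 0.27)]
cup [([755.0, 73.0, 39.0], 0.56)]
tumbler [([418.0, 18.0, 36.0], 0.91), ([673.0, 5.0, 55.0], 0.72), ([532.0, 203.0, 86.0], 0.57)]
round_jar [([650.0, -400.0, 116.0], 0.65), ([496.0, -173.0, 58.0], 0.48)]
```

View pics/top0.png

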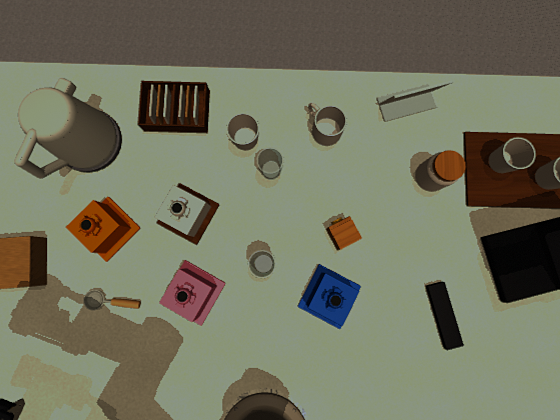

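View pics/scene0.png

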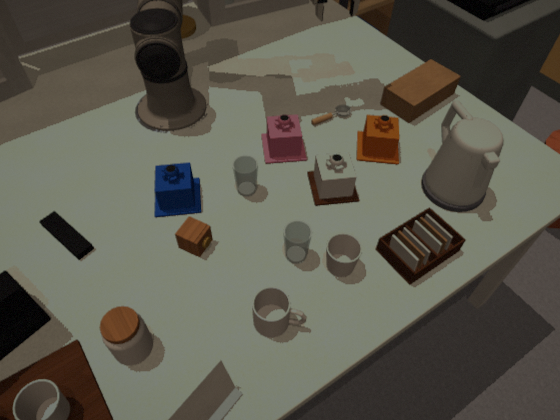

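The top view shows the white canister at about pixel (182,210), world (532,203). The lid is at (343,233), with its brass button on the far-left face at about (338,217), world (496,-170). The blue, pink and orange canisters are look-alikes. The scene view agrees. Next I fit the exact poses by matching outlines to the masks.

```bash
cat >> h.py <<'E'
from scipy.optimize import minimize
def box(hx0,hx1,hy,z0,z1): return np.array([[x,y,z] for x in (hx0,hx1) for y in (-hy,hy) for z in (z0,z1)],float)
T=np.linspace(0,2*np.pi,24)[:,None]
LID=[np.vstack([box(0,62,30,0,60)]), np.hstack([70+0*T,15*np.cos(T),30+15*np.sin(T)])]   # lying
CAN=[box(-60,60,60,0,8),box(-45,45,45,0,85),np.vstack([np.hstack([18*np.cos(T),18*np.sin(T),z+0*T]) for z in (85,108)])]
def proj_fix(pic,P):
    C=P@pic["world_to_cam"][:3,:3].T+pic["world_to_cam"][:3,3]
    q=C@pic["camera_matrix"].T; return q[:,:2]/q[:,2:]
def proj_wrist(pic,obs,P):
    Rt=R.from_euler("xyz",obs["tcp_rot"]).as_matrix()
    t=(P-obs["tool_pos"])@Rt; M=np.linalg.inv(pic["mount"]); c=t@M[:3,:3].T+M[:3,3]
    th=np.arctan2(np.hypot(c[:,0],c[:,1]),c[:,2]); ph=np.arctan2(c[:,1],c[:,0]); K=pic["camera_matrix"]
    return np.c_[K[0,2]+K[0,0]*th*np.cos(ph),K[1,2]+K[1,1]*th*np.sin(ph)]
def dens(B): # densify box edges for fisheye hulls
    return np.vstack([B[i]+(B[j]-B[i])*np.linspace(0,1,9)[:,None] for i in range(len(B)) for j in range(i)]) if len(B)==8 else B
def iou(views,parts,p,S=4):
    c,s=np.cos(p[2]),np.sin(p[2]); tot=0
    for m,pr in views:
        im=np.zeros((420*S,560*S),np.uint8)
        for B in parts:
            W=np.c_[p[0]+c*B[:,0]-s*B[:,1],p[1]+s*B[:,0]+c*B[:,1],B[:,2]]
            h=cv2.convexHull((pr(W)*S+S/2).astype(np.float32)); cv2.fillConvexPoly(im,np.round(h).astype(np.int32),1)
        a=cv2.resize(im,(560,420),interpolation=cv2.INTER_AREA) if 0 else cv2.resize(im.astype(np.float32),(560,420),interpolation=cv2.INTER_AREA)
        tot+=np.minimum(a,m).sum()/np.maximum(a,m).sum()
    return tot/len(views)
def fit(views,parts,p0,yaws):
    best=None
    for y in yaws:
        s=np.array([[0,0,0],[12,0,0],[0,12,0],[0,0,.25]])+np.array([p0[0],p0[1],y])
        r=minimize(lambda p:-iou(views,parts,p),s[0],method="Nelder-Mead",options=dict(initial_simplex=s,xatol=.05,fatol=1e-5,maxiter=150))
        if best is None or r.fun<best.fun: best=r
    return best.x,-best.fun
def pick(pic,name,xy,pr):
    u=pr(np.array([[*xy,45.]]))[0]
    ms=[d["mask"] for d in vision.regions_of(pic,name)]
    ms=[m for m in ms if np.hypot(*(np.argwhere(m).mean(0)[::-1]-u))<35]
    return ms[0].astype(np.float32) if ms else None
E
python3 - <<'E'
from h import *
S=vision.capture("scene");Tp=vision.capture("top")
for n,parts,p0,yaws in (("lid",LID,(475,-180),np.arange(-.6,.7,.4)),("canister",CAN,(532,203),np.arange(0,1.5,.4))):
    vs=[]
    for pic in (S,Tp):
        pr=lambda P,pic=pic:proj_fix(pic,P)
        m=pick(pic,n,p0 if n!="lid" else (496,-170),pr)
        if m is None: print(n,"no mask"); continue
        vs.append((m,pr)); print(n,m.sum(),*[ (np.round(x,4)) for x in fit([vs[-1]],parts,p0,yaws)])
    if len(vs)>1: print("both",*[np.round(x,4) for x in fit(vs,parts,p0,yaws)])
E
```

```text
lid 1013.0 [ 483.0112 -156.567    -1.0771] 0.9512
lid 752.0 [ 469.664  -197.3793    0.4882] 0.9145
both [ 470.0573 -198.1302    0.4879] 0.9284
canister 2120.0 [540.9344 214.4845   1.0858] 0.9577
canister 2273.0 [540.5738 216.156    1.1116] 0.9562
both [540.4278 215.3856   1.1055] 0.9533
```

>>> arm_command(
  deltas=[
    [0.0, 0, 0, 0],
  ],
  claw=0,
)

```text
time: 1.3
tool_pos: [164.0, 498.7, 234.7]
tcp_rot: [-1.571, -0.0, -0.318]
contact_force: [0.1, -0.4, -0.4]
grip_width: 91.8
```

```bash
cat >> h.py <<'E'
def plan(xyz,yaw,start=None,step=.045,tw=8.5):
    o=bot.get_obs(); p,y=(np.array(o["tool_pos"]),o["tcp_rot"][2]) if start is None else (np.array(start[:3],float),start[3])
    t=np.array(xyz,float); dy=(yaw-y+np.pi)%(2*np.pi)-np.pi
    n=max(1,int(np.ceil(max(np.linalg.norm(t-p)/1000/step,abs(np.degrees(dy))/tw))))
    rows=[]
    for i in range(n):
        d=(t-p)/(n-i)/1000; c,s=np.cos(y),np.sin(y)
        r=[round(v,3) for v in (d[0]*c+d[1]*s,-d[2],-d[0]*s+d[1]*c)]+[round(-np.degrees((yaw-y+np.pi)%(2*np.pi)-np.pi)/(n-i),1)]
        p=p+1000*np.array([r[0]*c-r[2]*s,r[0]*s+r[2]*c,-r[1]]); y-=np.radians(r[3]); rows.append([float(v) for v in r])
    for i in range(0,n,5): print(rows[i:i+5])
    print("end",p.round(1),round(y,3)); return [*p,y]
E
python3 -c "
from h import *
plan((485,-188,210),.488-np.pi,(164,498.7,234.7,-.318),step=.044)"
```

```text
[[0.029, 0.001, -0.031, 7.4], [0.033, 0.001, -0.027, 7.4], [0.036, 0.001, -0.022, 7.4], [0.038, 0.001, -0.017, 7.4], [0.04, 0.001, -0.012, 7.4]]
[[0.041, 0.002, -0.007, 7.4], [0.042, 0.001, -0.002, 7.5], [0.042, 0.002, 0.004, 7.4], [0.041, 0.001, 0.009, 7.5], [0.04, 0.002, 0.014, 7.4]]
[[0.037, 0.001, 0.019, 7.5], [0.035, 0.002, 0.024, 7.4], [0.031, 0.001, 0.029, 7.5], [0.027, 0.002, 0.032, 7.4], [0.023, 0.001, 0.036, 7.5]]
[[0.018, 0.002, 0.038, 7.4], [0.013, 0.001, 0.04, 7.5], [0.007, 0.002, 0.041, 7.4]]
end [ 485.1 -187.5  209.7] -2.653
```

>>> arm_command(
  deltas=[
    [0.029, 0.001, -0.031, 7.4],
    [0.033, 0.001, -0.027, 7.4],
    [0.036, 0.001, -0.022, 7.4],
    [0.038, 0.001, -0.017, 7.4],
    [0.04, 0.001, -0.012, 7.4],
  ],
)

```text
time: 1.8
tool_pos: [254.4, 306.9, 229.8]
tcp_rot: [-1.57, 0.0, -0.968]
contact_force: [1.1, 0.6, -0.7]
grip_width: 91.9
```

>>> arm_command(
  deltas=[
    [0.041, 0.002, -0.007, 7.4],
    [0.042, 0.001, -0.002, 7.5],
    [0.042, 0.002, 0.004, 7.4],
    [0.041, 0.001, 0.009, 7.5],
    [0.04, 0.002, 0.014, 7.4],
  ],
)

```text
time: 2.3
tool_pos: [343.0, 116.0, 222.1]
tcp_rot: [-1.569, 0.0, -1.618]
contact_force: [-0.4, -0.6, 0.2]
grip_width: 91.9
```

>>> arm_command(
  deltas=[
    [0.037, 0.001, 0.019, 7.5],
    [0.035, 0.002, 0.024, 7.4],
    [0.031, 0.001, 0.029, 7.5],
    [0.027, 0.002, 0.032, 7.4],
    [0.023, 0.001, 0.036, 7.5],
  ],
)

```text
time: 2.8
tool_pos: [432.3, -75.4, 214.7]
tcp_rot: [-1.571, 0.0, -2.27]
contact_force: [1.3, 1.4, 0.5]
grip_width: 91.6
```

>>> arm_command(
  deltas=[
    [0.018, 0.002, 0.038, 7.4],
    [0.013, 0.001, 0.04, 7.5],
    [0.007, 0.002, 0.041, 7.4],
    [0, 0, 0, 0],
  ],
)

```text
time: 3.2
tool_pos: [486.8, -191.6, 209.0]
tcp_rot: [-1.569, 0.0, -2.66]
contact_force: [-0.0, 0.6, -0.6]
grip_width: 92.1
```

```bash
python3 - <<'E'
from h import *
o=bot.get_obs(); p=vision.capture("wrist"); save(p,"w1.png")
print(o["tool_pos"].round(1),o["tcp_rot"].round(3),o["time"],p["camera_matrix"].round(1).tolist(),p["mount"].round(3).tolist())
pr=lambda P:proj_wrist(p,o,P)
L=[dens(b) for b in LID]
ms=vision.regions_of(p,"lid")
for d in ms:
    m=d["mask"]; c=np.argwhere(m).mean(0)[::-1]; print(d["confidence"],m.sum(),c, pr(np.array([[497,-183,45.]]))[0])
m=max(ms,key=lambda d:d["confidence"])["mask"].astype(np.float32)
print(*fit([(m,pr)],L,(470,-198),(.3,.5,.7)))
E
```

```text
[ 486.8 -191.6  209. ] [-1.569  0.    -2.66 ] 3.2 [[325.2, 0.0, 277.5], [0.0, 325.2, 213.9], [0.0, 0.0, 1.0]] [[-0.0, 0.961, 0.278, -75.498], [0.002, -0.278, 0.961, -150.012], [1.0, 0.001, -0.001, 0.577], [0.0, 0.0, 0.0, 1.0]]
0.84 4601 [275.418822   182.60856336] [274.14758544 186.09251194]
[ 472.06222342 -198.20737947    0.50215175] 0.9564931392669678
```

View pics/w1.png

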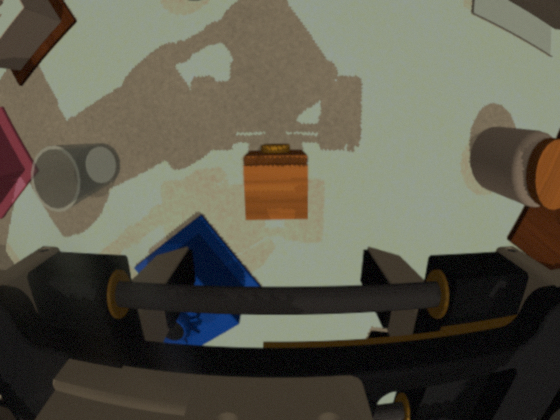

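```bash
python3 -c "
from h import *
y=.498;a=29
t=(471.5+a*np.cos(y),-198.2+a*np.sin(y))
s=plan((*t,120),y-np.pi)
plan((*t,20),y-np.pi,s)"
```

```text
[[-0.006, 0.045, 0.001, -0.3], [-0.006, 0.044, 0.002, -0.3]]
end [ 497.  -184.7  120.1] -2.643
[[-0.0, 0.033, -0.0, 0.0], [-0.0, 0.034, -0.0, 0.0], [-0.0, 0.033, -0.0, 0.0]]
end [ 497.  -184.7   20.1] -2.643
```

The wrist view shows the lid at pixels (244-308, 150-219), square to the tool, with its button at (275,148) on the far side. The blue look-alike at (200,290) is near the left finger, so I check its clearance before going down.

```bash
python3 - <<'E'
from h import *
Tp=vision.capture("top");S=vision.capture("scene")
vs=[]
for pic in (S,Tp):
    pr=lambda P,pic=pic:proj_fix(pic,P)
    m=pick(pic,"canister",(345,-148),pr)
    if m is None: print("none"); continue
    vs.append((m,pr)); print(*fit([vs[-1]],CAN,(345,-148),np.arange(0,1.5,.4)))
x,y,a=fit(vs,CAN,(345,-148),np.arange(0,1.5,.4))[0]
t=-2.643
B=np.array([[497+u*np.cos(t)-v*np.sin(t),-184.7+u*np.sin(t)+v*np.cos(t)] for u,v in ((-38,-95),(38,-95),(38,95),(-38,95))])
d=(B-[x,y])@np.array([[np.cos(a),-np.sin(a)],[np.sin(a),np.cos(a)]]); print("body corners in blue frame",d.round(0).tolist())
E
```

```text
[ 341.5561132  -154.32274347    1.12341928] 0.627101480960846
[ 341.64177531 -150.71194848   -0.45139237] 0.19908280670642853
body corners in blue frame [[124.0, -99.0], [62.0, -55.0], [-49.0, -209.0], [13.0, -253.0]]
```

>>> arm_command(
  deltas=[
    [-0.006, 0.045, 0.001, -0.3],
    [-0.006, 0.044, 0.002, -0.3],
    [0, 0.033, 0, 0],
    [0, 0.034, 0, 0],
    [0, 0.032, 0, 0],
  ],
)

```text
time: 4.0
tool_pos: [497.3, -183.3, 20.9]
tcp_rot: [-1.57, 0.0, -2.641]
contact_force: [0.3, 0.3, -0.1]
grip_width: 91.9
```

>>> arm_command(
  deltas=[
    [0, 0, 0, 0],
  ],
)

```text
time: 4.1
tool_pos: [494.8, -182.1, 18.6]
tcp_rot: [-1.577, -0.004, -2.641]
contact_force: [-0.5, 0.9, 0.2]
grip_width: 91.6
```

>>> arm_command(
  deltas=[
    [0, 0, 0, 0],
    [0, 0, 0, 0],
    [0, 0, 0, 0],
    [0, 0, 0, 0],
    [0, 0, 0, 0],
  ],
  claw=255,
)

```text
time: 4.6
tool_pos: [497.8, -184.6, 22.8]
tcp_rot: [-1.569, 0.001, -2.643]
contact_force: [0.2, 0.9, 6.9]
grip_width: 59.6
```

>>> arm_command(
  deltas=[
    [0, 0, 0, 0],
    [0, -0.02, 0, 0],
    [0, -0.035, 0, 0],
    [0, -0.045, 0, 0],
    [0, -0.045, 0, 0],
  ],
)

```text
time: 5.1
tool_pos: [496.6, -184.1, 167.9]
tcp_rot: [-1.572, -0.001, -2.643]
contact_force: [1.1, -0.6, -1.5]
grip_width: 60.0
```

>>> arm_command(
  deltas=[
    [0, -0.03, 0, 0],
    [0, -0.015, 0, 0],
    [0, 0, 0, 0],
  ],
)

```text
time: 5.4
tool_pos: [498.2, -184.9, 214.1]
tcp_rot: [-1.567, 0.003, -2.643]
contact_force: [0.2, -0.6, -2.2]
grip_width: 60.0
```

```bash
python3 - <<'E'
from h import *
S=vision.capture("scene"); W=vision.capture("wrist")
o=bot.get_obs();print(o["tool_pos"].round(1),o["tcp_rot"].round(3),o["grip_width"],o["joint_positions"].round(2))
u=proj_fix(S,o["tool_pos"][None])[0].astype(int); print(u)
a=cv2.resize(S["img"][max(0,u[1]-75):u[1]+75,max(0,u[0]-100):u[0]+100],(400,300)); b=W["img"][100:400,80:480]
cv2.imwrite("pics/g.png",np.hstack([a,b])[:,:,::-1])
E
```

```text
[ 496.8 -184.2  211. ] [-1.572 -0.    -2.643] 60.01439592626384 [-0.5   0.37  1.55  0.    1.22  0.57]
[181 186]
```

View pics/g.png

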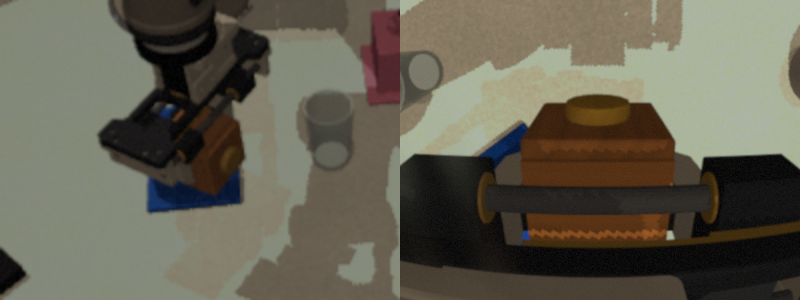

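The crops show the lid held squarely between the pads (width 60.0 mm), with its button face towards the camera at crop pixel (600,108). Now I measure its pitch in the grip and look for the canister from the wrist.

```bash
python3 - <<'E'
from h import *
o=bot.get_obs();W=vision.capture("wrist")
M=np.linalg.inv(W["mount"]);K=W["camera_matrix"]
def pt(P):
    c=P@M[:3,:3].T+M[:3,3];th=np.arctan2(np.hypot(c[:,0],c[:,1]),c[:,2]);ph=np.arctan2(c[:,1],c[:,0]);return np.c_[K[0,2]+K[0,0]*th*np.cos(ph),K[1,2]+K[1,1]*th*np.sin(ph)]
for deg in (-10,0,10,20,30):
    t=np.radians(deg);r=[]
    for l,h in ((33,30),(33,-30),(-29,30)):   # along, up rel. to axis
        r.append([-(l*np.cos(t)-h*np.sin(t)),-9-(l*np.sin(t)+h*np.cos(t)),0])
    print(deg,pt(np.array(r))[:,1].round(0))
E
python3 -c "
from h import *
d=np.array([np.cos(1.1055),np.sin(1.1055)])
t=np.array([540.4,215.4])-100*d
plan((*t,210),1.1055-np.pi,(497,-184.7,211,-2.643))"
```

```text
-10 [224. 209. 366.]
0 [241. 201. 368.]
10 [261. 196. 367.]
20 [283. 192. 364.]
30 [305. 190. 359.]
[[-0.021, 0.0, -0.039, -5.0], [-0.024, 0.0, -0.037, -5.0], [-0.028, 0.0, -0.035, -5.0], [-0.03, 0.0, -0.032, -4.9], [-0.033, 0.0, -0.03, -5.0]]
[[-0.036, 0.0, -0.026, -4.9], [-0.038, 0.001, -0.024, -5.0]]
end [495.5 126.3 210. ] -2.036
```

>>> arm_command(
  deltas=[
    [-0.021, 0, -0.039, -5],
    [-0.024, 0, -0.037, -5],
    [-0.028, 0, -0.035, -5],
    [-0.03, 0, -0.032, -4.9],
    [-0.033, 0, -0.03, -5],
  ],
)

```text
time: 6.05
tool_pos: [494.7, 39.0, 210.1]
tcp_rot: [-1.573, -0.002, -2.205]
contact_force: [1.0, -0.4, -1.0]
grip_width: 59.8
```

>>> arm_command(
  deltas=[
    [-0.036, 0, -0.026, -4.9],
    [-0.038, 0.001, -0.024, -5],
    [0, 0, 0, 0],
  ],
)

```text
time: 6.35
tool_pos: [494.3, 131.3, 208.9]
tcp_rot: [-1.575, -0.0, -2.028]
contact_force: [0.3, -0.6, -1.1]
grip_width: 59.9
```

```bash
python3 - <<'E'
from h import *
o=bot.get_obs(); p=vision.capture("wrist"); save(p,"w2.png")
print(o["tool_pos"].round(1),o["tcp_rot"].round(3),o["time"])
pr=lambda P:proj_wrist(p,o,P)
C=[dens(b) for b in CAN]; u=pr(np.array([[540,215,45.]]))[0]; print(u)
for d in vision.regions_of(p,"canister"):
    m=d["mask"].astype(np.float32); c=np.argwhere(m).mean(0)[::-1]; print(d["confidence"],m.sum(),c)
    if np.hypot(*(c-u))<60: print(*fit([(m,pr)],C,(540,215),(1.1,)))
M=np.linalg.inv(p["mount"])
for n in ("neck","canister"):
  for d in vision.find_in(p,n)[:3]:
    t=p["mount"][:3,:3]@d["xyz"]+p["mount"][:3,3]; print(n,d["confidence"],(R.from_euler("xyz",o["tcp_rot"]).as_matrix()@t+o["tool_pos"]).round(1))
E
```

```text
[494.3 131.3 208.9] [-1.575 -0.    -2.028] 6.35
[282.16153952 101.58879271]
0.97 12136.0 [283.90903098 103.02974621]
[541.85819082 214.30008866   1.10751401] 0.9607940316200256
0.91 2087.0 [165.0752276   10.54767609]
0.6 11315.0 [134.56217411 205.30269554]
neck 0.98 [370.4 196.8  85.8]
neck 0.87 [539.  211.2  86.9]
neck 0.75 [476.3 369.1  10. ]
canister 0.88 [537.2 209.6  84.9]
canister 0.77 [475.7 372.2   5.5]
canister 0.55 [369.5 195.6  82. ]
```

View pics/w2.png

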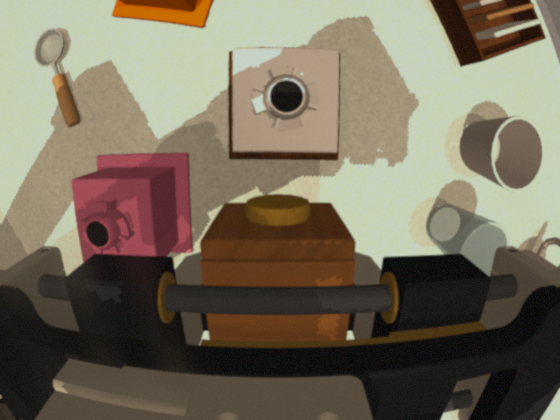

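The wrist view shows the white canister at (285,97), square to the tool, with the lid below it at (278,265). The fitted canister pose is (541.9, 214.3, 1.107). That agrees with the fixed cameras within 2 mm, so I use (541.5, 214.7, 1.1065).

The tool can only point down. So I will tip the lid upright in the grip by rolling its underside over the canister's shoulder edge.

```bash
cat >> h.py <<'E'
CX=np.array([541.5,214.7]);CY=1.1065;D=np.array([np.cos(CY),np.sin(CY)])
def at(s,h): return (*(CX-(45+s)*D),74+h)
E
python3 - <<'E'
from h import *
o=bot.get_obs();print(o["tool_pos"].round(1),o["tcp_rot"].round(3))
s=plan(at(22,38),CY-np.pi,step=.035)
E
```

```text
[495.4 125.7 209.8] [-1.572e+00 -1.000e-03 -2.036e+00]
[[-0.011, 0.033, 0.0, -0.0], [-0.011, 0.032, 0.001, -0.0], [-0.011, 0.033, 0.0, -0.1]]
end [511.1 154.8 111.8] -2.035
```

>>> arm_command(
  deltas=[
    [-0.011, 0.033, 0, 0],
    [-0.011, 0.032, 0.001, 0],
    [-0.011, 0.033, 0, -0.1],
    [0, 0, 0, 0],
  ],
)

```text
time: 6.95
tool_pos: [510.2, 154.3, 109.3]
tcp_rot: [-1.576, -0.004, -2.036]
contact_force: [-0.5, -0.4, -1.2]
grip_width: 59.6
```

>>> arm_command(
  deltas=[
    [0, 0.003, 0, 0],
    [0, 0.003, 0, 0],
    [0.0035, 0.0034, 0, 0],
    [0.004, 0.0034, 0, 0],
    [0, 0, 0, 0],
  ],
)

```text
time: 7.45
tool_pos: [509.6, 149.5, 102.8]
tcp_rot: [-1.567, 0.005, -2.035]
contact_force: [-0.3, 2.8, 8.0]
grip_width: 59.8
```

>>> arm_command(
  deltas=[
    [0.003, 0.004, 0, 0],
    [0.0026, 0.0045, 0, 0],
    [0.0015, 0.005, 0, 0],
    [0.0015, 0.0046, 0, 0],
    [0, 0, 0, 0],
  ],
)

```text
time: 7.95
tool_pos: [505.1, 140.5, 84.6]
tcp_rot: [-1.567, 0.002, -2.034]
contact_force: [-3.5, -3.2, 10.7]
grip_width: 60.0
```

```bash
python3 - <<'E'
from h import *
W=vision.capture("wrist");S=vision.capture("scene");o=bot.get_obs();print(o["tool_pos"].round(1),o["contact_force"].round(1))
u=proj_fix(S,o["tool_pos"][None])[0].astype(int)
a=cv2.resize(S["img"][max(0,u[1]-60):u[1]+60,u[0]-80:u[0]+80],(400,300)); b=W["img"][100:400,80:480]
cv2.imwrite("pics/t1.png",np.hstack([a,b])[:,:,::-1])
E
```

```text
[505.1 140.5  84.6] [-3.  -3.7 11.5]
```

View pics/t1.png

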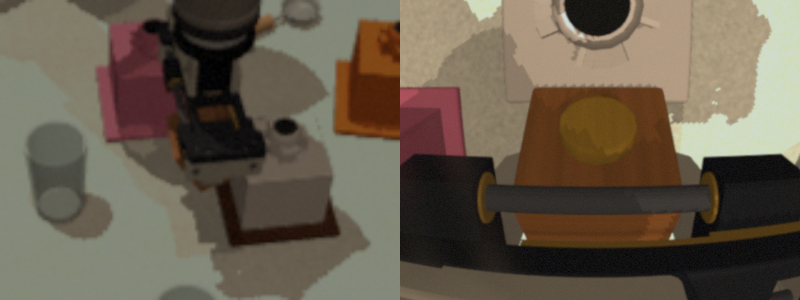

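The tipping works: the wrist crop shows the lid's top face with its button at (597,130), tilted about 45°. Force is about 12 N. I continue along the arc.

>>> arm_command(
  deltas=[
    [0.0005, 0.005, 0, 0],
    [0, 0.005, 0, 0],
    [-0.001, 0.005, 0, 0],
    [-0.001, 0.005, 0, 0],
    [0, 0, 0, 0],
  ],
)

```text
time: 8.55
tool_pos: [505.4, 141.1, 63.8]
tcp_rot: [-1.568, 0.0, -2.034]
contact_force: [-2.7, -7.2, 8.1]
grip_width: 59.8
```

>>> arm_command(
  deltas=[
    [-0.002, 0.0045, 0, 0],
    [-0.0026, 0.0045, 0, 0],
    [-0.001, 0, 0, 0],
    [0, 0, 0, 0],
  ],
)

```text
time: 8.95
tool_pos: [507.4, 145.1, 54.5]
tcp_rot: [-1.569, -0.002, -2.034]
contact_force: [-3.7, -11.9, 7.2]
grip_width: 60.1
```

```bash
python3 - <<'E'
from h import *
o=bot.get_obs();W=vision.capture("wrist");print(o["tool_pos"].round(1),o["contact_force"].round(1),(CX-o["tool_pos"][:2])@D-45)
cv2.imwrite("pics/t2.png",W["img"][60:400,80:480][:,:,::-1])
E
```

```text
[507.4 145.1  54.5] [ -3.7 -11.9   7.2] 32.486245851107455
```

View pics/t2.png

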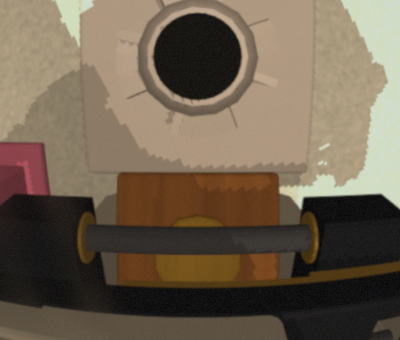

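The lid is nearly upright, with its top face at rows 172-285 and its front edge on the canister wall. I press it flush.

>>> arm_command(
  deltas=[
    [-0.001, 0, 0, 0],
    [-0.001, 0, 0, 0],
    [0, 0, 0, 0],
  ],
)

```text
time: 9.3
tool_pos: [507.6, 145.6, 54.2]
tcp_rot: [-1.57, -0.005, -2.034]
contact_force: [-4.6, -19.0, 6.5]
grip_width: 59.9
```

>>> arm_command(
  deltas=[
    [-0.001, 0, 0, 0],
    [-0.001, 0, 0, 0],
    [0, 0, 0, 0],
  ],
)

```text
time: 9.6
tool_pos: [508.0, 146.5, 53.7]
tcp_rot: [-1.571, -0.007, -2.034]
contact_force: [-5.1, -23.2, 4.2]
grip_width: 60.1
```

>>> arm_command(
  deltas=[
    [-0.001, 0, 0, 0],
    [-0.001, 0, 0, 0],
    [0, 0, 0, 0],
    [0, 0, 0, 0],
  ],
)

```text
time: 10.0
tool_pos: [508.5, 147.6, 53.3]
tcp_rot: [-1.571, -0.008, -2.034]
contact_force: [-5.0, -26.0, 1.3]
grip_width: 59.6
```

```bash
python3 - <<'E'
from h import *
o=bot.get_obs();W=vision.capture("wrist");print(o["tool_pos"].round(1),o["contact_force"].round(1),(CX-o["tool_pos"][:2])@D-45)
save(W,"t3full.png")
M=np.linalg.inv(W["mount"]);K=W["camera_matrix"]
def pt(P):
    c=P@M[:3,:3].T+M[:3,3];th=np.arctan2(np.hypot(c[:,0],c[:,1]),c[:,2]);ph=np.arctan2(c[:,1],c[:,0]);return np.c_[K[0,2]+K[0,0]*th*np.cos(ph),K[1,2]+K[1,1]*th*np.sin(ph)]
for deg in (70,75,80,85,90,95):
    t=np.radians(deg);r=[]
    for l,h,w_ in ((33,-32,0),(33,28,0),(33,-32,30),(33,-32,-30),(41,-17,0),(41,13,0),(-29,-32,30)):
        r.append([-(l*np.cos(t)-h*np.sin(t)),-11-(l*np.sin(t)+h*np.cos(t)),w_])
    q=pt(np.array(r)); print(deg,q[:,1].round(0),q[[2,3,6],0].round(0))
cv2.imwrite("pics/t3.png",cv2.resize(W["img"][200:370,140:420],(800,486),interpolation=cv2.INTER_CUBIC)[:,:,::-1])
E
```

```text
[508.5 147.6  53.3] [ -5.  -26.    1.3] 29.76350800939261
70 [212. 364. 212. 212. 253. 334. 220.] [353. 198. 329.]
75 [220. 367. 220. 220. 263. 342. 216.] [355. 197. 329.]
80 [228. 370. 228. 228. 274. 349. 212.] [357. 195. 330.]
85 [238. 372. 237. 237. 285. 355. 208.] [358. 193. 331.]
90 [248. 373. 247. 247. 296. 361. 204.] [359. 192. 332.]
95 [259. 374. 258. 258. 307. 365. 201.] [360. 191. 333.]
```

View pics/t3.png

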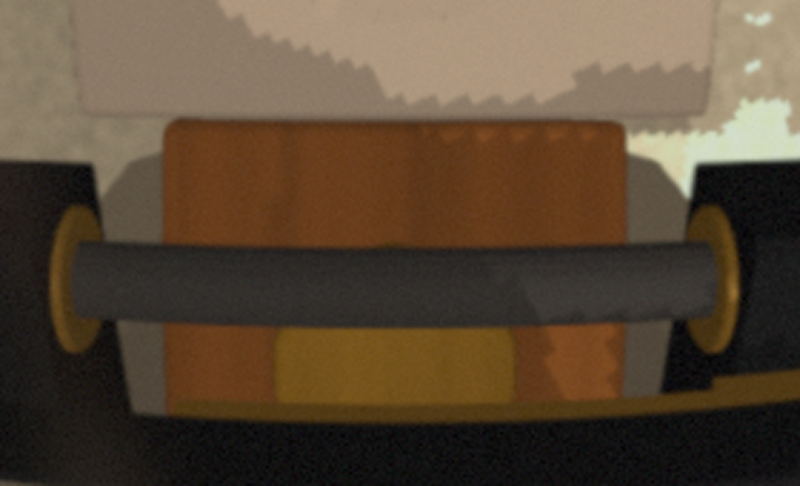

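```bash
python3 - <<'E'
from h import *
from scipy.optimize import least_squares
W=vision.capture("wrist");M=np.linalg.inv(W["mount"]);K=W["camera_matrix"]
def pt(P):
    P=np.atleast_2d(np.array(P,float));c=P@M[:3,:3].T+M[:3,3];th=np.arctan2(np.hypot(c[:,0],c[:,1]),c[:,2]);ph=np.arctan2(c[:,1],c[:,0]);return np.c_[K[0,2]+K[0,0]*th*np.cos(ph),K[1,2]+K[1,1]*th*np.sin(ph)]
for s in (28,30,32,34): q=pt([[-s,-31.7,45],[-s,-31.7,-45]]);print("shoulder",s,q.round(1).tolist())
for l in (28,30,32,34):
  for r in (29,32): 
    q=pt([[-r,-11-l,30],[-r,-11-l,-30],[-r+15,-11-l-8,0],[-r+45,-11-l-8,0]]);print("upright l",l,r,q.round(1).tolist())
E
```

```text
shoulder 28 [[386.7, 244.5], [165.4, 244.3]]
shoulder 30 [[387.2, 239.9], [164.8, 239.7]]
shoulder 32 [[387.7, 235.2], [164.3, 235.0]]
shoulder 34 [[388.3, 230.5], [163.8, 230.3]]
upright l 28 29 [[355.5, 249.8], [196.1, 249.6], [275.6, 296.5], [275.8, 357.9]]
upright l 28 32 [[356.1, 242.3], [195.4, 242.2], [275.6, 289.4], [275.8, 352.5]]
upright l 30 29 [[356.7, 251.8], [194.8, 251.6], [275.5, 299.3], [275.8, 361.1]]
upright l 30 32 [[357.4, 244.3], [194.1, 244.1], [275.5, 292.1], [275.7, 355.7]]
upright l 32 29 [[357.9, 253.9], [193.6, 253.7], [275.5, 302.2], [275.7, 364.3]]
upright l 32 32 [[358.6, 246.3], [192.8, 246.1], [275.5, 295.0], [275.7, 358.9]]
upright l 34 29 [[359.1, 256.1], [192.2, 255.9], [275.5, 305.2], [275.7, 367.6]]
upright l 34 32 [[359.9, 248.4], [191.5, 248.2], [275.4, 297.9], [275.7, 362.2]]
```

Wall and shoulder rows agree with s = 30 mm, and the lid is within a few degrees of upright. To remove the remaining tilt and know the grip, I back off, set it on free counter, release it so it stands flat, and re-grip.

>>> arm_command(
  deltas=[
    [0.01, -0.001, 0, 0],
    [0.02, 0, 0.015, 0],
    [0.01, 0, 0.02, 0],
    [0, 0, 0, 0],
    [0, 0, 0, 0],
  ],
)

```text
time: 10.6
tool_pos: [523.7, 101.3, 54.6]
tcp_rot: [-1.57, 0.001, -2.035]
contact_force: [0.0, 0.1, -1.7]
grip_width: 59.9
```

```bash
python3 - <<'E'
from h import *
o=bot.get_obs();S=vision.capture("scene");print(o["tool_pos"].round(1),o["contact_force"].round(1),(CX-o["tool_pos"][:2])@D-45)
u=proj_fix(S,o["tool_pos"][None])[0].astype(int)
cv2.imwrite("pics/t4.png",cv2.resize(S["img"][u[1]-45:u[1]+45,u[0]-60:u[0]+60],(640,480),interpolation=cv2.INTER_CUBIC)[:,:,::-1])
E
```

```text
[523.7 101.3  54.6] [ 0.   0.1 -1.7] 64.38583017929221
```

View pics/t4.png

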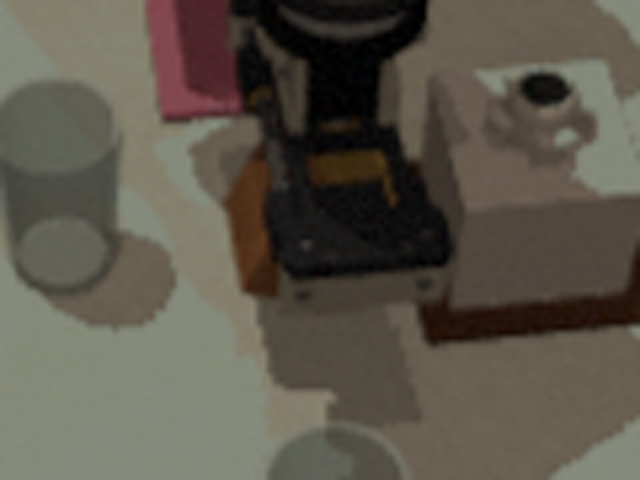

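The scene crop shows the lid's free edges at (230-250, 190-295) near vertical. It hangs clear of the canister, the tumblers and the pink look-alike. I lower it now.

>>> arm_command(
  deltas=[
    [0, 0.015, 0, 0],
    [0, 0.012, 0, 0],
    [0, 0.003, 0, 0],
    [0, 0.002, 0, 0],
    [0, 0, 0, 0],
  ],
)

```text
time: 11.15
tool_pos: [523.5, 101.9, 21.8]
tcp_rot: [-1.571, -0.0, -2.033]
contact_force: [0.4, -0.0, -2.0]
grip_width: 59.6
```

>>> arm_command(
  deltas=[
    [0, 0.001, 0, 0],
    [0, 0.001, 0, 0],
    [0, 0, 0, 0],
  ],
)

```text
time: 11.45
tool_pos: [523.6, 101.6, 19.9]
tcp_rot: [-1.571, 0.0, -2.033]
contact_force: [-0.3, 0.9, -1.1]
grip_width: 59.9
```

>>> arm_command(
  deltas=[
    [0, 0.001, 0, 0],
    [0, 0.001, 0, 0],
    [0, 0, 0, 0],
  ],
)

```text
time: 11.75
tool_pos: [523.4, 101.6, 17.7]
tcp_rot: [-1.571, -0.0, -2.034]
contact_force: [0.0, -0.6, -1.2]
grip_width: 59.9
```

>>> arm_command(
  deltas=[
    [0, 0.001, 0, 0],
    [0, 0.001, 0, 0],
    [0, 0, 0, 0],
  ],
)

```text
time: 12.05
tool_pos: [523.4, 101.6, 15.7]
tcp_rot: [-1.571, -0.0, -2.033]
contact_force: [0.2, 0.8, -1.1]
grip_width: 60.1
```

>>> arm_command(
  deltas=[
    [0, 0.001, 0, 0],
    [0, 0.001, 0, 0],
    [0, 0, 0, 0],
  ],
)

```text
time: 12.35
tool_pos: [523.6, 101.6, 15.1]
tcp_rot: [-1.57, 0.0, -2.033]
contact_force: [-4.3, -0.4, 11.7]
grip_width: 59.4
```

```bash
python3 - <<'E'
from h import *
o=bot.get_obs();print(o["tool_pos"].round(1),o["contact_force"].round(1));W=vision.capture("wrist")
cv2.imwrite("pics/t5.png",cv2.resize(W["img"][150:370,140:420],(700,550),interpolation=cv2.INTER_CUBIC)[:,:,::-1])
for m in vision.regions_of(W,"lid")[:1]: ys,xs=np.nonzero(m["mask"]);print(m["confidence"],xs.min(),xs.max(),ys.min(),ys.max())
E
```

```text
[523.6 101.6  15.1] [-4.3 -0.4 11.7]
0.76 196 359 240 342
```

View pics/t5.png

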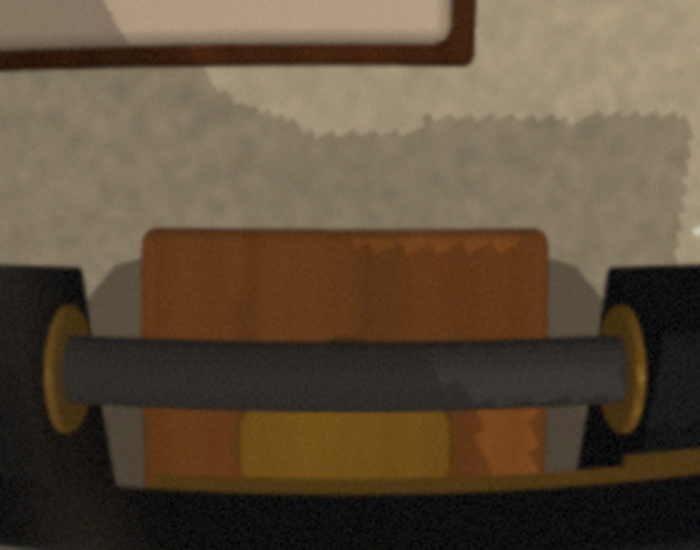

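The front face of the lid is hidden in this view and contact came early (G at 26 mm). So it still leans about 15° towards the canister and has slipped a little in the grip. The front lower edge carries it, so pressing down gently turns it further upright. Released at that lean, it would also settle flat.

>>> arm_command(
  deltas=[
    [0, 0.001, 0, 0],
    [0, 0.001, 0, 0],
    [0, 0, 0, 0],
  ],
)

```text
time: 12.75
tool_pos: [523.7, 101.6, 14.9]
tcp_rot: [-1.57, 0.001, -2.033]
contact_force: [-9.4, -1.4, 29.1]
grip_width: 59.8
```

>>> arm_command(
  deltas=[
    [0, 0.001, 0, 0],
    [0, 0.001, 0, 0],
    [0, 0, 0, 0],
  ],
)

```text
time: 13.05
tool_pos: [523.6, 101.6, 14.2]
tcp_rot: [-1.569, 0.001, -2.033]
contact_force: [-13.7, -1.4, 41.8]
grip_width: 59.9
```

Force rose to 42 N with almost no motion, so I stop pressing, back off and release.

>>> arm_command(
  deltas=[
    [0, -0.003, 0, 0],
    [0, -0.0015, 0, 0],
    [0, 0, 0, 0],
  ],
)

```text
time: 13.35
tool_pos: [523.9, 101.7, 14.6]
tcp_rot: [-1.57, 0.001, -2.033]
contact_force: [-1.4, 0.1, 7.6]
grip_width: 60.2
```

```bash
python3 - <<'E'
from h import *
o=bot.get_obs();print(o["tool_pos"].round(1),o["contact_force"].round(1));W=vision.capture("wrist")
save(W,"t6f.png")
g=W["img"].astype(int)
# column profile at x=240..250 (left of button), rows 200..345
for r in range(200,345,4): print(r,g[r:r+2,236:250].mean((0,1)).round().astype(int).tolist(),end=" ")
E
```

```text
[523.9 101.7  14.6] [-1.4  0.1  7.6]
200 [133, 121, 98] 204 [132, 119, 98] 208 [130, 118, 96] 212 [128, 116, 95] 216 [127, 115, 94] 220 [129, 117, 95] 224 [130, 118, 96] 228 [128, 116, 95] 232 [129, 117, 95] 236 [130, 117, 96] 240 [126, 113, 93] 244 [84, 50, 24] 248 [95, 55, 25] 252 [95, 56, 26] 256 [95, 55, 25] 260 [95, 56, 26] 264 [95, 56, 25] 268 [95, 56, 26] 272 [94, 55, 25] 276 [94, 55, 25] 280 [94, 56, 26] 284 [90, 53, 25] 288 [37, 34, 32] 292 [42, 39, 36] 296 [45, 41, 38] 300 [47, 43, 41] 304 [48, 44, 41] 308 [47, 43, 40] 312 [47, 41, 36] 316 [103, 72, 23] 320 [107, 74, 23] 324 [107, 75, 23] 328 [106, 75, 24] 332 [106, 74, 22] 336 [106, 74, 23] 340 [92, 64, 22] 344 [76, 54, 19]
```

>>> arm_command(
  deltas=[
    [0, 0, 0, 0],
    [0, 0, 0, 0],
    [0, 0, 0, 0],
    [0, 0, 0, 0],
    [0, 0, 0, 0],
  ],
  claw=0,
)

```text
time: 13.9
tool_pos: [523.5, 101.6, 14.1]
tcp_rot: [-1.571, -0.0, -2.033]
contact_force: [-0.2, 0.9, 0.1]
grip_width: 90.9
```

>>> arm_command(
  deltas=[
    [0, -0.02, 0, 0],
    [0, -0.04, 0, 0],
    [0, -0.04, 0, 0],
    [0.02, -0.02, 0, 0],
    [0, 0, 0, 0],
  ],
)

```text
time: 14.4
tool_pos: [515.7, 82.7, 137.3]
tcp_rot: [-1.566, 0.002, -2.034]
contact_force: [-0.7, 0.8, -1.0]
grip_width: 91.8
```

```bash
python3 - <<'E'
from h import *
o=bot.get_obs();W=vision.capture("wrist");print(o["tool_pos"].round(1),o["contact_force"].round(1),o["grip_width"])
save(W,"t7f.png")
pr=lambda P:proj_wrist(W,o,P)
UP=[dens(box(-30,30,30,0,62)),np.hstack([15*np.cos(T),15*np.sin(T),70+0*T])]
m=max(vision.regions_of(W,"lid"),key=lambda d:d["confidence"])["mask"].astype(np.float32)
x,v=fit([(m,pr)],UP,(530,115),(1.1065,1.3,.9));print("upright fit",x.round(3),v)
x,v=fit([(m,pr)],[dens(LID[0]),LID[1]],(520,90),(1.1065,1.3,.9));print("lying fit",x.round(3),v)
cv2.imwrite("pics/t7.png",W["img"][80:380,80:480][:,:,::-1])
E
```

```text
[515.7  82.7 137.3] [-0.7  0.8 -1. ] 91.83668718738855
upright fit [515.514  84.406   1.103] 0.959362804889679
lying fit [501.135  56.336   1.098] 0.9308918118476868
```

View pics/t7.png

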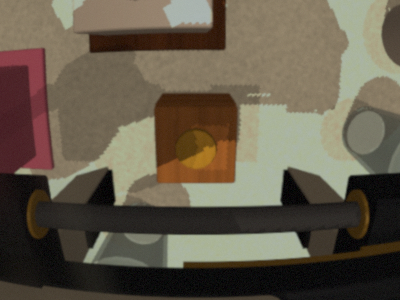

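The lid now stands upright on the counter, with its button on top at crop pixel (196,150). The upright fit is good, IoU 0.96 at (515.5, 84.4). I re-grip it squarely over its axis.

```bash
python3 - <<'E'
from h import *
o=bot.get_obs();W=vision.capture("wrist");print(o["tool_pos"].round(1),o["tcp_rot"].round(3))
pr=lambda P:proj_wrist(W,o,P)
UP=[dens(box(-30,30,30,0,62)),np.hstack([15*np.cos(T),15*np.sin(T),70+0*T])]
m=max(vision.regions_of(W,"lid"),key=lambda d:d["confidence"])["mask"].astype(np.float32)
x,v=fit([(m,pr)],UP,(515,85),(1.1065,1.2));print("upright fit",x.round(3),v)
plan((x[0],x[1],28),CY-np.pi,step=.03)
E
```

```text
[514.5  83.7 134.2] [-1.571  0.    -2.034]
upright fit [515.669  84.464   1.109] 0.9681594967842102
[[-0.0, 0.026, 0.0, 0.0], [-0.0, 0.026, 0.0, 0.0], [-0.001, 0.027, 0.001, 0.0], [-0.0, 0.026, 0.0, 0.1]]
end [515.4  84.4  28.1] -2.035
```

>>> arm_command(
  deltas=[
    [0, 0.026, 0, 0],
    [0, 0.026, 0, 0],
    [-0.001, 0.027, 0.001, 0],
    [0, 0.026, 0, 0],
    [0, 0, 0, 0],
  ],
)

```text
time: 15.1
tool_pos: [512.8, 84.5, 25.1]
tcp_rot: [-1.579, -0.004, -2.033]
contact_force: [-0.2, 0.3, -0.5]
grip_width: 92.0
```

>>> arm_command(
  deltas=[
    [0, 0, 0, 0],
    [0, 0, 0, 0],
    [0, 0, 0, 0],
    [0, 0, 0, 0],
    [0, 0, 0, 0],
  ],
  claw=255,
)

```text
time: 15.6
tool_pos: [516.3, 84.2, 30.1]
tcp_rot: [-1.57, 0.001, -2.033]
contact_force: [-1.1, 0.3, 4.3]
grip_width: 60.1
```

>>> arm_command(
  deltas=[
    [0, -0.02, 0, 0],
    [0, -0.04, 0, 0],
    [0, -0.045, 0, 0],
    [0, -0.03, 0, 0],
    [0, 0, 0, 0],
  ],
)

```text
time: 16.1
tool_pos: [518.4, 84.2, 169.0]
tcp_rot: [-1.563, 0.004, -2.033]
contact_force: [-0.7, -0.7, -2.1]
grip_width: 59.8
```

```bash
python3 - <<'E'
from h import *
o=bot.get_obs();print(o["tool_pos"].round(1),o["tcp_rot"].round(3),o["joint_positions"].round(2));W=vision.capture("wrist");save(W,"t8.png")
pr=lambda P:proj_wrist(W,o,P)
C=[dens(b) for b in CAN]; u=pr(np.array([[541,215,45.]]))[0]
for d in vision.regions_of(W,"canister"):
    m=d["mask"].astype(np.float32); c=np.argwhere(m).mean(0)[::-1]
    if np.hypot(*(c-u))<50: print("canister",d["confidence"],*fit([(m,pr)],C,(541,215),(1.1,)))
# lid front-top edge & side rows
g=W["img"].astype(int);cc=np.abs(np.diff(g[150:300,236:250].mean((1,)).sum(1)));print([(150+i,int(cc[i])) for i in np.argsort(-cc)[:8]])
M=np.linalg.inv(W["mount"]);K=W["camera_matrix"]
def pt(P):
    P=np.array(P,float);c=P@M[:3,:3].T+M[:3,3];th=np.arctan2(np.hypot(c[:,0],c[:,1]),c[:,2]);ph=np.arctan2(c[:,1],c[:,0]);return np.c_[K[0,2]+K[0,0]*th*np.cos(ph),K[1,2]+K[1,1]*th*np.sin(ph)]
for l in (21,23,25):
  for r in (28,30,32): print(l,r,pt([[-r,-11-l,-10],[-r,-11-l+62,-10],[-r,-11-l,30],[-r,-11-l,-30]]).round(1).tolist())
s=plan((*CX,160),CY-np.pi+np.radians(25),step=.04)
E
```

```text
[518.4  84.2 169. ] [-1.563  0.004 -2.033] [0.02 0.4  1.63 0.   1.1  0.48]
canister 0.61 [542.34180341 214.92812916   1.11047299] 0.9861433506011963
[(np.int64(204), 175), (np.int64(203), 121), (np.int64(205), 103), (np.int64(198), 48), (np.int64(197), 47), (np.int64(286), 31), (np.int64(202), 29), (np.int64(285), 27)]
21 28 [[250.2, 245.8], [259.1, 205.7], [351.4, 245.4], [200.4, 245.3]]
21 30 [[250.1, 241.0], [259.0, 202.3], [351.8, 240.7], [200.0, 240.6]]
21 32 [[249.9, 236.2], [259.0, 198.9], [352.2, 236.0], [199.6, 235.8]]
23 28 [[249.8, 247.7], [258.9, 206.6], [352.5, 247.3], [199.2, 247.1]]
23 30 [[249.6, 242.9], [258.8, 203.2], [352.9, 242.5], [198.8, 242.4]]
23 32 [[249.5, 238.0], [258.8, 199.7], [353.3, 237.7], [198.4, 237.6]]
25 28 [[249.4, 249.7], [258.7, 207.5], [353.6, 249.2], [198.1, 249.0]]
25 30 [[249.2, 244.8], [258.6, 204.0], [354.0, 244.4], [197.7, 244.2]]
25 32 [[249.1, 239.9], [258.6, 200.6], [354.4, 239.5], [197.3, 239.4]]
[[-0.032, 0.001, -0.009, -6.2], [-0.033, 0.001, -0.005, -6.2], [-0.033, 0.001, -0.002, -6.3], [-0.033, 0.002, 0.002, -6.2]]
end [541.3 214.4 159.5] -1.599
```

The lid is upright and centred in the grip: its front mouth edge is at row 204, where an upright lid with r = 30 mm is predicted at 203-204. The canister fit agrees again. I move over the neck at an angle of +25°.

```bash
sed -i 's/541.5,214.7/541.8,214.7/; s/CY=1.1065/CY=1.108/' h.py; python3 - <<'E'
from h import *
o=bot.get_obs();print(o["tool_pos"].round(1),o["tcp_rot"].round(3))
s=plan((*CX,152),CY-np.pi+np.radians(25),step=.04)
E
```

```text
[515.8  84.2 164.5] [-1.57   0.    -2.033]
[[-0.032, 0.003, -0.009, -6.2], [-0.033, 0.003, -0.005, -6.3], [-0.033, 0.003, -0.002, -6.2], [-0.033, 0.004, 0.002, -6.3]]
end [541.3 214.4 151.5] -1.597
```

>>> arm_command(
  deltas=[
    [-0.032, 0.003, -0.009, -6.2],
    [-0.033, 0.003, -0.005, -6.3],
    [-0.033, 0.003, -0.002, -6.2],
    [-0.033, 0.004, 0.002, -6.3],
    [0, 0, 0, 0],
  ],
)

```text
time: 16.7
tool_pos: [540.3, 217.5, 148.3]
tcp_rot: [-1.575, 0.0, -1.591]
contact_force: [0.0, -0.7, -2.8]
grip_width: 59.9
```

>>> arm_command(
  deltas=[
    [0, 0, 0, 0],
    [0, 0, 0, 0],
  ],
)

```text
time: 16.9
tool_pos: [540.8, 213.5, 150.2]
tcp_rot: [-1.573, -0.001, -1.599]
contact_force: [0.6, 0.0, -3.0]
grip_width: 59.7
```

```bash
python3 - <<'E'
from h import *
o=bot.get_obs();print(o["tool_pos"].round(1),o["tcp_rot"].round(3),o["contact_force"].round(1))
plan((*CX,130),CY-np.pi+np.radians(25),step=.006)
E
```

```text
[540.8 213.5 150.2] [-1.573e+00 -1.000e-03 -1.599e+00] [ 0.6  0.  -3. ]
[[-0.0, 0.005, 0.0, -0.0], [-0.0, 0.005, 0.0, -0.0], [-0.001, 0.005, 0.0, -0.0], [-0.0, 0.005, 0.001, -0.1]]
end [541.8 214.5 130.2] -1.597
```

>>> arm_command(
  deltas=[
    [0, 0.005, 0, 0],
    [0, 0.005, 0, 0],
    [0, 0.005, 0, 0],
    [0, 0.005, 0.0005, 0],
    [0, 0, 0, 0],
  ],
)

```text
time: 17.4
tool_pos: [541.6, 214.2, 130.4]
tcp_rot: [-1.572, -0.0, -1.598]
contact_force: [-0.3, -0.3, -1.1]
grip_width: 60.0
```

>>> arm_command(
  deltas=[
    [0, 0.0015, 0, 0],
    [0, 0.0015, 0, 0],
    [0, 0, 0, 0],
  ],
)

```text
time: 17.7
tool_pos: [542.1, 214.4, 128.7]
tcp_rot: [-1.57, 0.0, -1.597]
contact_force: [-0.3, -1.1, 0.5]
grip_width: 59.8
```

>>> arm_command(
  deltas=[
    [0, 0.001, 0, 0],
    [0, 0, 0, 0],
  ],
)

```text
time: 17.9
tool_pos: [542.1, 214.5, 128.6]
tcp_rot: [-1.57, 0.0, -1.597]
contact_force: [-2.7, -1.5, 7.0]
grip_width: 59.8
```

>>> arm_command(
  deltas=[
    [0, 0.001, 0, 0],
    [0, 0, 0, 0],
  ],
)

```text
time: 18.1
tool_pos: [542.1, 214.5, 128.5]
tcp_rot: [-1.569, 0.0, -1.597]
contact_force: [-4.8, -2.2, 13.5]
grip_width: 60.3
```

The lid rests on the tabs (contact at TCP z 128.5, about 14 mm above the shoulder). I ease the pressure and turn it back anticlockwise.

>>> arm_command(
  deltas=[
    [0, -0.0005, 0, -3],
    [0, -0.0002, 0, -4],
    [0, -0.0002, 0, -4],
    [0, -0.0002, 0, -4],
    [0, 0, 0, 0],
  ],
)

```text
time: 18.6
tool_pos: [542.6, 214.9, 128.4]
tcp_rot: [-1.568, 0.0, -1.335]
contact_force: [-0.4, 1.3, 5.3]
grip_width: 60.0
```

>>> arm_command(
  deltas=[
    [0, 0, 0, -2],
    [0, 0, 0, -2],
    [0, 0, 0, -2],
    [0, 0, 0, 0],
  ],
)

```text
time: 19.0
tool_pos: [541.8, 214.3, 127.1]
tcp_rot: [-1.571, -0.0, -1.232]
contact_force: [-0.6, -0.3, -1.3]
grip_width: 60.1
```

At +46° the contact force vanished, so the lugs are over the gaps. I turn to 50° and lower it.

>>> arm_command(
  deltas=[
    [0, 0.001, 0, -2],
    [0, 0.002, 0, -2],
    [0, 0.003, 0, 0],
    [0, 0.003, 0, 0],
    [0, 0, 0, 0],
  ],
)

```text
time: 19.5
tool_pos: [541.5, 214.3, 117.7]
tcp_rot: [-1.572, 0.0, -1.162]
contact_force: [-0.9, 0.6, -1.7]
grip_width: 60.1
```

>>> arm_command(
  deltas=[
    [0, 0.002, 0, 0],
    [0, 0.002, 0, 0],
    [0, 0, 0, 0],
  ],
)

```text
time: 19.8
tool_pos: [542.0, 214.4, 115.1]
tcp_rot: [-1.57, -0.0, -1.161]
contact_force: [-1.5, -1.5, 3.7]
grip_width: 60.0
```

Lowered 13.4 mm and seated on the shoulder. Now I screw it clockwise.

>>> arm_command(
  deltas=[
    [0, 0.0003, 0, 2],
    [0, 0, 0, 5],
    [0, 0, 0, 7],
    [0, 0, 0, 8],
    [0, 0, 0, 8],
  ],
)

```text
time: 20.3
tool_pos: [542.5, 214.3, 115.2]
tcp_rot: [-1.569, 0.0, -1.69]
contact_force: [-0.1, -2.4, 5.3]
grip_width: 59.8
```

>>> arm_command(
  deltas=[
    [0, 0, 0, 7],
    [0, 0, 0, 6],
    [0, 0, 0, 4],
    [0, 0, 0, 0],
  ],
)

```text
time: 20.7
tool_pos: [542.6, 214.5, 115.2]
tcp_rot: [-1.569, 0.001, -1.983]
contact_force: [-0.7, -0.7, 4.8]
grip_width: 59.8
```

```bash
python3 - <<'E'
from h import *
o=bot.get_obs();print(o["tool_pos"].round(1),np.degrees(o["tcp_rot"][2]-CY+np.pi).round(2),o["contact_force"].round(1),o["moment"].round(2))
E
```

```text
[542.6 214.5 115.2] 2.9 [-0.7 -0.7  4.8] [-0.2   0.32 -0.12]
```

>>> arm_command(
  deltas=[
    [0, 0, 0, 2],
    [0, 0, 0, 2],
    [0, 0, 0, 0],
  ],
)

```text
time: 21.0
tool_pos: [542.5, 214.5, 115.1]
tcp_rot: [-1.569, 0.001, -2.052]
contact_force: [-0.5, -0.4, 6.4]
grip_width: 60.0
```

```bash
python3 - <<'E'
from h import *
o=bot.get_obs();print(o["tool_pos"].round(1),np.degrees(o["tcp_rot"][2]-CY+np.pi).round(2),o["contact_force"].round(1),o["moment"].round(2))
E
```

```text
[542.5 214.5 115.1] -1.03 [-0.5 -0.4  6.4] [-0.25  0.39 -0.12]
```

>>> arm_command(
  deltas=[
    [0, 0, 0, 2],
    [0, 0, 0, 1],
    [0, 0, 0, 0],
  ],
)

```text
time: 21.3
tool_pos: [542.2, 214.8, 115.2]
tcp_rot: [-1.57, 0.001, -2.102]
contact_force: [-2.2, 0.5, 5.9]
grip_width: 60.1
```

```bash
python3 - <<'E'
from h import *
o=bot.get_obs();print(o["tool_pos"].round(1),np.degrees(o["tcp_rot"][2]-CY+np.pi).round(2),o["contact_force"].round(1),o["moment"].round(2))
E
```

```text
[542.2 214.8 115.2] -3.94 [-2.2  0.5  5.9] [0.02 0.55 0.3 ]
```

>>> arm_command(
  deltas=[
    [0, 0, 0, 1],
    [0, 0, 0, 1],
    [0, 0, 0, 0],
  ],
)

```text
time: 21.6
tool_pos: [542.4, 215.0, 115.2]
tcp_rot: [-1.569, 0.001, -2.135]
contact_force: [-1.1, 1.1, 5.0]
grip_width: 60.3
```

```bash
python3 - <<'E'
from h import *
o=bot.get_obs();print(o["tool_pos"].round(1),np.degrees(o["tcp_rot"][2]-CY+np.pi).round(2),o["contact_force"].round(1),o["moment"].round(2))
E
```

```text
[542.4 215.  115.2] -5.8 [-1.1  1.1  5. ] [0.23 0.48 1.39]
```

The moment rises sharply (0.30 to 1.39 N m), so the lid is on its stop. I ease the twist slightly, release and retreat straight up.

>>> arm_command(
  deltas=[
    [0, -0.0005, 0, -1.5],
    [0, 0, 0, 0],
  ],
)

```text
time: 21.8
tool_pos: [542.3, 215.0, 115.2]
tcp_rot: [-1.57, 0.002, -2.11]
contact_force: [-0.4, 2.9, 5.1]
grip_width: 60.1
```

>>> arm_command(
  deltas=[
    [0, 0, 0, 0],
    [0, 0, 0, 0],
    [0, 0, 0, 0],
    [0, 0, 0, 0],
    [0, 0, 0, 0],
  ],
  claw=0,
)

```text
time: 22.3
tool_pos: [541.9, 214.3, 114.5]
tcp_rot: [-1.571, -0.0, -2.112]
contact_force: [-0.1, 0.1, -0.5]
grip_width: 90.6
```

>>> arm_command(
  deltas=[
    [0, -0.02, 0, 0],
    [0, -0.04, 0, 0],
    [0, -0.045, 0, 0],
    [0.03, -0.03, 0, 0],
    [0.04, 0, 0, 0],
  ],
)

```text
time: 22.8
tool_pos: [508.0, 155.0, 254.1]
tcp_rot: [-1.564, 0.006, -2.11]
contact_force: [0.8, -0.6, -0.7]
grip_width: 92.0
```

>>> arm_command(
  deltas=[
    [0.03, 0, 0, 0],
    [0, 0, 0, 0],
    [0, 0, 0, 0],
    [0, 0, 0, 0],
  ],
)

```text
time: 23.2
tool_pos: [490.9, 129.2, 249.6]
tcp_rot: [-1.571, 0.001, -2.112]
contact_force: [0.4, 0.3, 0.9]
grip_width: 91.7
```

```bash
python3 - <<'E'
from h import *
o=bot.get_obs();W=vision.capture("wrist");print(o["tool_pos"].round(1),o["time"])
pr=lambda P:proj_wrist(W,o,P)
m=max(vision.regions_of(W,"lid"),key=lambda d:d["confidence"]);print(m["confidence"]);m=m["mask"].astype(np.float32)
for z in (85,97,101):
    UP=[dens(box(-30,30,30,z,z+62)),np.hstack([15*np.cos(T),15*np.sin(T),z+70+0*T])]
    x,v=fit([(m,pr)],UP,CX,(CY,CY+.15));print(z,x.round(3),round(v,4),"angle",np.degrees(x[2]-CY).round(1))
cv2.imwrite("pics/fin.png",W["img"][0:300,60:500][:,:,::-1])
S=vision.capture("scene")
for n in ("mug","cup","tumbler","round_jar"): print(n,[(np.round(w(S,d["xyz"])).tolist(),round(d["confidence"],2)) for d in vision.find_in(S,n)[:3]])
E
```

```text
[490.9 129.2 249.6] 23.2
0.81
85 [542.039 213.923   1.059] 0.9699 angle -2.8
97 [541.81  212.968   1.074] 0.8829 angle -1.9
101 [541.938 214.448   1.063] 0.855 angle -2.6
mug [([772.0, -138.0, 43.0], 0.72)]
cup [([742.0, 82.0, 47.0], 0.76), ([555.0, 198.0, 143.0], 0.32)]
tumbler [([432.0, 11.0, 72.0], 0.83), ([665.0, 4.0, 67.0], 0.63), ([575.0, 188.0, 48.0], 0.51)]
round_jar [([683.0, -422.0, 107.0], 0.94)]
```

View pics/fin.png

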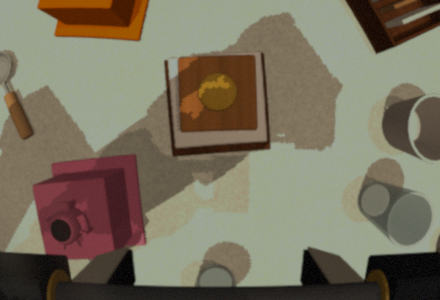

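The final view shows the lid square on the canister, with its top at (218,92). It fits best at shoulder height (mouth z 85, IoU 0.97), at an angle of about -2.8° ± 1, which is the stop. The bystanders have not moved, so I hand the job in.

```bash
python3 -c "
from plant import job; print(job.close_job())"
```

```text
the job is handed in; nothing more can be done
None
```

The lid is screwed fully home on the white canister. I let go and handed the job in at about 23 s of the 58 s allowed.

**What I did:**
1. The tool can only point down, so I gripped the lying lid and tipped it up in the grip over the canister's shoulder edge.
2. I released it to stand flat on the free counter, then re-gripped it over its axis.
3. I set it on the thread tabs at about +25° and turned it anticlockwise. At about 46° it came free.
4. I lowered it about 13 mm to the shoulder and screwed it clockwise until the turning moment jumped to 1.4 N m at the stop.
5. I released it and backed away.

**Last checks:**
- **Height:** the lid's outline fits best with its mouth at shoulder height (0.97 overlap, against 0.88 and 0.86 for the two heights tried for a lid still resting on the tabs or posts).
- **Angle:** about -2.8° by camera, roughly ±1°, against a stop at about -2°.
- **Bystanders:** the mug, cup, two tumblers and round jar were found within about 6 mm of their first positions, which is within the detector's noise.

**What did not go as planned:**
- The first tipping stopped about 15° short of upright, and the lid slipped in the grip.
- Pressing it on the counter to correct this brought the wrist force to 42 N, so I let it settle flat instead. That is well under the 120 N wrist limit. I did not measure whether the gripper's body touched the lid during that press, so I cannot rule out a body contact near its 40 N limit.

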